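Make up two shaving kits at the barber's counter

ROBOT

A 6-joint arm with a two-finger parallel gripper is mounted at the origin on the work surface. World frame = base frame: x ahead of the robot, y to its left, z up, the work surface at z = 0. Lengths are in m, angles in degrees, forces in N, time in s.
With the tool pointing down it reaches from about 0.4 to 0.925 m from the base axis. Payload 12.5 kg.
Tool frame: the origin (TCP) lies midway between the tips of the shut fingers; the grasp point (between the pads) lies 19 mm behind it (pinch_z is the distance from the TCP to the grasp point, in m); z points along the fingers, y is the line along which they close (so a half turn about z gives the same grasp; the last joint's range is limited). The gripper opens to 95 mm and grips with 3 to 60 N. Pads are 20 mm wide; open, the fingers measure 119 mm over their backs; the gripper's body (75 mm by 180 mm) begins 59 mm behind the grasp point.
Start: joints at [-79.676, 28.126, 89.318, -0, 62.55, -6.05], TCP at [0.176, -0.6, 0.215] pointing down, gripper open.
Joint ranges: [-177.58, 177.58], [-47.91, 125.51], [2.72, 160], [-65.01, 245.01], [3.68, 167.84], [-153.87, 153.87]. Speed limits (degrees/s): [127.2, 127.2, 159.86, 180, 180, 180].

INTERFACE

Orientations are given as [roll, pitch, yaw] about the fixed x, y, z axes, in that order (R = Rz(yaw) Ry(pitch) Rx(roll)).
In Python, from workcell import * gives the robot as it stands. The module is installed in compiled form; this text tells all that it offers.
- The arm moves only by the tool send_rows, never from a script. Its argument "deltas" is a list of rows, each a list of 6 numbers: the shift along the tool's x, y, z each as a share of 50 cm, from -1 to 1, then the turn, a rotation vector about the tool's x, y, z each as a share of 2 pi rad, from -1 to 1. A call has 1 to 10 rows; each row is the pose to reach, as a shift and turn from the pose commanded when the call began, along the tool's axes at that moment, turning the shorter way round; what a row does not reach only later rows make up. A row lasts 1/12 s, in which the tool goes at most 41.7 mm and 7.16 degrees, less where a joint would pass 70% of its speed; a pose out of reach is approached as far as the arm can. A call with a number of a shift or a turn outside -1 to 1 is refused whole. A call with a gripper value outside its range is refused whole. "claw" is the closure, from 0 (fully open) to 1 (shut), set as the call begins (left out, the last holds). The fingers move at their own pace and stop on an object; "newtons" is the grip in N (left out, the last holds). Time passes only in rows, so rows that repeat a pose let the fingers close. It gives the time, the measured TCP pose, the force, the opening and the grip force at its end, in the units of the state.
- sense(): the state, without advancing time (a new reading comes with each control period).
- get_image(name): name is "side" or "top"; returns a dict with "image" (384x512x3 uint8, red, green, blue), "depth" (384x512 float32, m along the optical axis (not along the pixel's ray), 0 where there is no reading), "intrinsics" (3x3 intrinsics, pixels), "k1" (the pictures are not rectified: a ray, as slopes to the right and down, at radius r is drawn at 1 + k1 r^2 times it, then the intrinsics apply), "xyz" and "orientation" of the camera in the world. Camera axes: x right, y down, z forward; pixel columns grow to the right and rows downward; lengths in m; the calibration is good to about 2 mm. A picture is of the moment at which its call begins.
- sign_off(): hands the job in; it is judged then, once.
Trained networks look in the newest picture that a camera, given by its name, has taken for a name from the list of things; names that differ only in an ending like _2 or _b are one class to them, and where a whole thing is asked for, a point or a joint stands for the part that bears it (a point fixed in the world has none). Each returns a list of dicts, best first, with "conf" (0 to 1); they miss things now and then, are a little off and sometimes report something else, mostly with a low value. They report only what shows in the picture. A call takes as long as a camera call.
- boxes_of(name, camera): "point" ([column, row] in pixels, amid what is visible of it).
- regions_of(name, camera): "region" (384x512 bool, what is visible of it) and "point" ([column, row] in pixels, amid what is visible of it).
The state is a dict: "time_s": time; "q": joint angles; "qd": joint speeds; "effort": joint torques, N m; "ee_pos": TCP position; "ee_rot": TCP orientation; "wrist_force": force on the tool from outside, world axes, zero at the start; "moment": the same for the moment, N m; "grip_width": finger opening in m; "grasp_force": force on a finger pad.
Only numpy, scipy, OpenCV 4.12 (cv2) and the standard library are available. Lean on these libraries where they do the work, as an engineer would, in place of code of your own. Each camera call takes 0.05 s, during which the arm holds its last target. There are 200 camera calls.

TASK

Make up two shaving kits from the stock on the counter. In the divided tray stand the wide steel cup in the larger compartment, with the slim beaker nested fully down inside it, and the shaving brush in the smaller compartment; in the undivided tray stand the short bottle and the wooden jar. Never let any of them tip over, and leave the tall bottle and the razor where they are.

Things in the scene. Friction and masses are not known exactly. Their poses are not given: they have to be found in the camera images.
- cup: Wide, low steel cup, open at the top and tapered: 70 high, 68 in outside diameter at the rim, 52 at the base; wall 3, floor 5 thick. Weighs about 140 g. Origin: centre of its underside; z up along its axis; yaw has no meaning. Sizes in mm.
- beaker: Slim, tall steel beaker, open at the top and tapered: 100 high, 52 in outside diameter at the rim, 38 at the base. Weighs about 100 g. Its base goes down to the cup's floor with 4 to spare all round; seated, its rim stands 35 above the cup's rim. Origin: centre of its underside; z up along its axis; yaw has no meaning. Sizes in mm.
- brush: Shaving brush standing on its black handle, pale round tuft upwards: 97 high in all; handle 62 high, 36 in diameter at its widest (35 to 56 above the table), 34 at the foot; tuft 33 in diameter, hard to the touch. Weighs about 80 g. Origin: centre of its underside; z up along its axis; yaw has no meaning. Sizes in mm.
- short_bottle: Short round amber glass bottle with a small black cap: 80 high in all; body 44 in diameter and straight up to 52, then a narrow neck and the cap (23 in diameter, the top 18). Weighs about 130 g. Origin: centre of its underside; z up along its axis; yaw has no meaning. Sizes in mm.
- jar: Squat dark wooden soap jar, its lid fixed on: 58 high to the top of the lid, plus a small brass button (18 in diameter) up to 64; body 60 in diameter, lid 62 (44 to 58 above the table). Weighs about 160 g. Origin: centre of its underside; z up along its axis; yaw has no meaning. Sizes in mm.
- divided_tray: Wooden tray fixed to the counter, 166 (its x) by 102 (its y), walls 6 thick and 20 high, floor 5 thick. One wall across parts it into a larger compartment at the -x end (90 by 90 inside, x = -77 to 13, centre x = -32) and a smaller one at the +x end (58 by 90 inside, x = 19 to 77, centre x = 48). Origin: centre of its underside, on the counter; x along its length, z up. Sizes in mm.
- plain_tray: Wooden tray fixed to the counter, without a dividing wall: 152 (its x) by 116 (its y) outside, walls 6 thick and 20 high, floor 5 thick, 140 by 104 inside. Origin: centre of its underside; x along its length, z up. Sizes in mm.
- tall_bottle: Tall square amber glass bottle with a small round black cap: 112 high in all, its body 38 by 38 and 84 high. Not part of any kit: it stands among the stock and stays. Origin: centre of its underside; z up. Sizes in mm.
- razor: Folded steel razor lying on the counter among the stock, 20 (its x) by 140 (its y) by 11 high. Not part of any kit: it stays. Origin: centre of its underside. Sizes in mm.

How it is judged:
By the outcome, as a careful person would: the job done as asked, in the order asked, and still so for the second after the job is handed in, with the robot touching nothing.
It also fails if it takes over 131 s, if anything falls off the work surface, if the arm or the gripper's body presses on something with over 40 N, if the wrist force passes 120 N, or if a joint passes its speed limit or range.

## Working session

There is one attempt and no reset: what is moved stays moved. The work goes in short steps, Python scripts to look and compute and a tool call to move; the robot and the scene stay as the last step left them, time stands still between calls to the robot, and variables do not carry over. Pictures are saved under pics/ and viewed, at most 14 in all, crops included, and the job is handed in when it is done.

Besides the shell and the picture viewer there is one more tool, called after "Call:" by a JSON object that holds its "method" and its "body", one argument or row to a line. send_rows: Moves the arm, as the interface text tells. Its arguments: {"type":"object","properties":{"deltas":{"type":"array","items":{"type":"array","items":{"type":"number"}}},"claw":{"type":"number"},"newtons":{"type":"number"}},"required":["deltas"]}

```bash
mkdir -p pics; cat > h.py <<'E'
from workcell import *
import numpy as np, cv2
from scipy.spatial.transform import Rotation as R
def cloud(im):
    d=im["depth"];K=np.array(im["intrinsics"]);k=im["k1"]
    v,u=np.mgrid[0:384,0:512].astype(np.float32)
    pts=np.stack([u.ravel(),v.ravel()],1)[:,None].astype(np.float64)
    n=cv2.undistortPoints(pts,K,np.array([k,0,0,0,0.])).reshape(384,512,2)
    P=np.dstack([n*d[...,None],d])
    return P@R.from_euler('xyz',im["orientation"],degrees=True).as_matrix().T+np.array(im["xyz"])
def save(im,name): cv2.imwrite(f"pics/{name}.png",im["image"][:,:,::-1])
E
python3 - <<'E'
from h import *
s=sense();print({k:np.round(s[k],3) for k in s})
for c in("top","side"):
    im=get_image(c);save(im,c+"0");P=cloud(im);np.save(c+".npy",P)
    print(c,im["xyz"],im["orientation"],im["k1"],im["intrinsics"])
    for n in "cup beaker brush short_bottle jar divided_tray plain_tray tall_bottle razor".split():
        for r in regions_of(n,c)[:2]:
            m=r["region"]&(im["depth"]>0)
            if m.sum()<5: continue
            p=P[m];top=np.percentile(p[:,2],98)
            t=p[p[:,2]>top-.006]
            print(n,round(r["conf"],2),np.round(r["point"]),"med",np.round(np.median(p,0),3),"top",round(top,3),"tops mid",np.round((t.min(0)+t.max(0))/2,3),"ext",np.round(t.max(0)-t.min(0),3)[:2],"all",np.round(p.min(0),3),np.round(p.max(0),3))
E
```

```text
{'time_s': np.float64(0.0), 'q': array([-7.9677e+01,  2.8164e+01,  8.9351e+01, -2.0000e-03,  6.2552e+01,
       -6.0510e+00]), 'qd': array([-0.026, -0.009, -0.083, -0.036, -0.024, -0.014]), 'effort': array([-0.0000e+00, -6.1263e+01, -2.5818e+01,  6.9000e-02,  4.8000e-02,
       -0.0000e+00]), 'ee_pos': array([ 0.176, -0.599,  0.214]), 'ee_rot': array([-1.79934e+02, -5.00000e-03,  1.63760e+01]), 'wrist_force': array([-0.171,  0.005,  0.445]), 'moment': array([-0.024, -0.005,  0.023]), 'grasp_force': np.float64(0.0), 'grip_width': np.float64(0.095)}
top [0.43194599 0.00735438 1.16734218] [-173.52523745   -1.16558822  -91.07368854] -0.10178181894394328 [[471.21956862   0.         258.86952457]
 [  0.         471.21956862 195.10548125]
 [  0.           0.           1.        ]]
cup 0.72 [194. 173.] med [0.618 0.134 0.025] top 0.073 tops mid [0.611 0.129 0.072] ext [0.067 0.064] all [ 0.577  0.097 -0.003] [0.658 0.171 0.076]
beaker 0.85 [200. 237.] med [0.464 0.13  0.054] top 0.103 tops mid [0.463 0.124 0.101] ext [0.048 0.048] all [0.439 0.1   0.001] [0.487 0.148 0.105]
brush 0.5 [251. 2
[... 2516 characters left out ...]
ext [0.05  0.054] all [ 0.434  0.042 -0.   ] [0.524 0.154 0.103]
divided_tray 0.92 [194. 285.] med [0.506 0.284 0.007] top 0.022 tops mid [0.509 0.284 0.02 ] ext [0.171 0.109] all [ 0.423  0.207 -0.001] [0.611 0.34  0.024]
plain_tray 0.65 [292. 163.] med [ 0.513 -0.289  0.008] top 0.022 tops mid [ 0.512 -0.276  0.02 ] ext [0.154 0.125] all [ 0.435 -0.385 -0.001] [ 0.591 -0.212  0.024]
tall_bottle 0.7 [209. 186.] med [0.609 0.014 0.056] top 0.113 tops mid [0.616 0.005 0.111] ext [0.021 0.024] all [ 0.591 -0.158 -0.001] [0.719 0.031 0.114]
razor 0.75 [249. 199.] med [ 0.535 -0.045  0.011] top 0.014 tops mid [ 0.536 -0.013  0.012] ext [0.02  0.137] all [ 0.525 -0.082  0.003] [0.545 0.055 0.015]
```

View pics/top0.png

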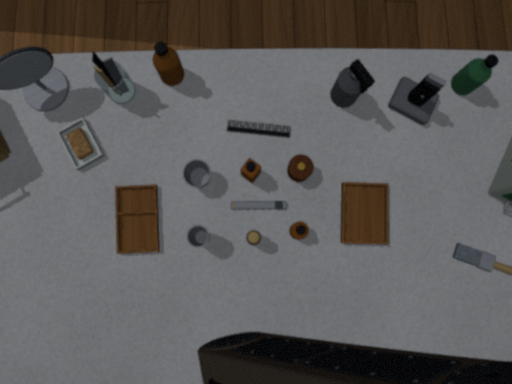

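View pics/side0.png

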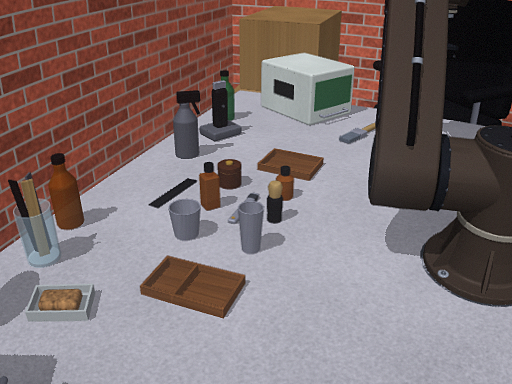

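```bash
python3 - <<'E'
from h import *
from scipy.optimize import least_squares
for c,off in(("top",.0025),("side",.001)):
    P=np.load(c+".npy").reshape(-1,3)
    for n,cx,cy,lx,ly in(("div",.509,.283,.166,.102),("plain",.514,-.277,.152,.116)):
        q=P[(abs(P[:,0]-cx)<.1)&(abs(P[:,1]-cy)<.08)&(abs(P[:,2]-off-.02)<.004)][:,:2].astype(np.float32)
        r=cv2.minAreaRect(q);print(c,n,len(q),np.round(r[0],4),np.round(r[1],4),round(r[2],2))
        # refine by divider location along x
        a=np.median(q[abs(q[:,1]-cy)<.03],0)
        w=q[(abs(q[:,1]-cy)<.03)]; h,e=np.histogram(w[:,0],40,(cx-.1,cx+.1)); print(h,round(e[0],3))
    # circle fits of tops (known radius)
    for n,x,y,z0,z1,rad in(("cup",.611,.130,.062,.07,.034),("beaker",.461,.126,.094,.1,.026),("brush",.457,-.001,.03,.056,.018),("sb",.472,-.11,.01,.05,.022),("jar",.623,-.117,.046,.057,.031)):
        z=P[:,2]-off
        q=P[(np.hypot(P[:,0]-x,P[:,1]-y)<rad+.012)&(np.hypot(P[:,0]-x,P[:,1]-y)>rad-.010)&(z>z0)&(z<z1+.001)]
        f=least_squares(lambda v:np.hypot(q[:,0]-v[0],q[:,1]-v[1])-v[2],[x,y,rad],loss='soft_l1',f_scale=.001)
        print(c,n,len(q),np.round(f.x,4),rad)
E
```

```text
top div 565 [0.509  0.2824] [0.1651 0.1028] 1.85
[ 0  0  0 22 34  0  0  0  0  0  0  0  0  0  0  0  0  0  0  0  0  0  6 44
  0  0  0  0  0  0  0  0  0  0  0 31 24  0  0  0] 0.409
top plain 445 [ 0.5143 -0.2779] [0.1143 0.1505] 87.23
[ 0  0  0  0  5 38 15  0  0  0  0  0  0  0  0  0  0  0  0  0  0  0  0  0
  0  0  0  0  0  0  0  0  0  5 37  4  0  0  0  0] 0.414
top cup 130 [0.6104 0.1289 0.0311] 0.034
top beaker 84 [0.4621 0.1232 0.023 ] 0.026
top brush 15 [ 0.4575 -0.0014  0.0173] 0.018
top sb 58 [ 0.4726 -0.1114  0.0211] 0.022
top jar 220 [ 0.6228 -0.1173  0.0266] 0.031
side div 1024 [0.5084 0.284 ] [0.169  0.1062] 1.76
[ 0  0  5 69 16  0  0  0  0  0  0  0  0  0  0  0  0  0  0  0  0  0 55 38
  0  0  0  0  0  0  0  0  0  0  1 55 25  0  0  0] 0.409
side plain 278 [ 0.5125 -0.2778] [0.1242 0.1519] 87.62
[ 0  0  0  0  9 18  0  0  0  0  0  0  0  0  0  0  0  0  0  0  0  0  0  0
  0  0  0  0  0  0  0  0  0 18 11  0  0  0  0  0] 0.414
side cup 249 [0.6096 0.1313 0.0321] 0.034
side beaker 162 [0.4601 0.1259 0.0243] 0.026
side brush 168 [ 0.4563 -0.001   0.0173] 0.018
side sb 181 [ 0.4714 -0.1116  0.0214] 0.022
side jar 172 [ 0.6215 -0.1164  0.0281] 0.031
```

The top view matches the networks: cup (194,173), beaker (200,237), brush (253,237), short bottle (299,230), jar (300,168), tall bottle (251,169), razor (260,205), divided tray (138,219) and plain tray (365,213). The divider is nearer the +x end of its tray. The side view agrees and everything is upright.

Call:
{"method": "send_rows", "body": {
  "deltas": [
    [0.6222, -0.578, 0, 0, 0, 0.04548],
    [0.6222, -0.578, 0, 0, 0, 0.04548],
    [0.6222, -0.578, 0, 0, 0, 0.04548],
    [0.6222, -0.578, 0, 0, 0, 0.04548],
    [0.6222, -0.578, 0, 0, 0, 0.04548],
    [0.6222, -0.578, 0, 0, 0, 0.04548],
    [0.6222, -0.578, 0, 0, 0, 0.04548],
    [0.6222, -0.578, 0, 0, 0, 0.04548],
    [0.6222, -0.578, 0, 0, 0, 0.04548],
    [0.6222, -0.578, 0, 0, 0, 0.04548]
  ],
  "claw": 0,
  "newtons": 20
}}

```text
time_s: 1.83
ee_pos: [0.3898, -0.2397, 0.2149]
ee_rot: [180.0, -0.0, -0.0]
wrist_force: [1.4, -1.5, -0.7]
grip_width: 0.095
grasp_force: 0.0
```

Call:
{"method": "send_rows", "body": {
  "deltas": [
    [0.434, -0.73, 0, 0, 0, 0],
    [0.434, -0.73, 0, 0, 0, 0],
    [0.434, -0.73, 0, 0, 0, 0],
    [0.434, -0.73, 0, 0, 0, 0],
    [0.434, -0.73, 0, 0, 0, 0],
    [0.434, -0.73, 0, 0, 0, 0],
    [0.434, -0.73, 0, 0, 0, 0],
    [0.434, -0.73, 0, 0, 0, 0],
    [0.434, -0.73, 0, 0, 0, 0],
    [0.434, -0.73, 0, 0, 0, 0]
  ]
}}

```text
time_s: 2.67
ee_pos: [0.6028, 0.1188, 0.2147]
ee_rot: [180.0, -0.0, 0.0]
wrist_force: [0.7, -0.1, 0.2]
grip_width: 0.0953
grasp_force: 0.0
```

Call:
{"method": "send_rows", "body": {
  "deltas": [
    [0, 0, 0, 0, 0, 0],
    [0, 0, 0, 0, 0, 0]
  ]
}}

```text
time_s: 2.83
ee_pos: [0.6023, 0.1184, 0.214]
ee_rot: [180.0, 0.0, 0.2]
wrist_force: [-0.3, -0.4, -0.9]
grip_width: 0.0953
grasp_force: 0.0
```

Call:
{"method": "send_rows", "body": {
  "deltas": [
    [0.016, -0.023, 0, 0, 0, 0],
    [0.016, -0.023, 0.08, 0, 0, 0],
    [0.016, -0.023, 0.16, 0, 0, 0],
    [0.016, -0.023, 0.22, 0, 0, 0],
    [0.016, -0.023, 0.28, 0, 0, 0],
    [0.016, -0.023, 0.33, 0, 0, 0],
    [0.016, -0.023, 0.36, 0, 0, 0],
    [0.016, -0.023, 0.37, 0, 0, 0],
    [0.016, -0.023, 0.37, 0, 0, 0]
  ]
}}

```text
time_s: 3.58
ee_pos: [0.6094, 0.127, 0.0288]
ee_rot: [180.0, 0.1, -0.1]
wrist_force: [-0.0, 0.1, 0.7]
grip_width: 0.0947
grasp_force: 0.0
```

Call:
{"method": "send_rows", "body": {
  "deltas": [
    [0, 0, 0, 0, 0, 0],
    [0, 0, 0, 0, 0, 0],
    [0, 0, 0, 0, 0, 0],
    [0, 0, 0, 0, 0, 0],
    [0, 0, 0, 0, 0, 0],
    [0, 0, 0, 0, 0, 0],
    [0, 0, 0, 0, 0, 0],
    [0, 0, 0, 0, 0, 0]
  ],
  "claw": 1,
  "newtons": 20
}}

```text
time_s: 4.25
ee_pos: [0.6105, 0.1283, 0.0303]
ee_rot: [-180.0, -0.1, 0.0]
wrist_force: [-0.7, 0.7, 5.3]
grip_width: 0.0665
grasp_force: 20.0
```

Call:
{"method": "send_rows", "body": {
  "deltas": [
    [0, 0, -0.01, 0, 0, 0],
    [0, 0, -0.03, 0, 0, 0],
    [0, 0, -0.06, 0, 0, 0],
    [0, 0, -0.1, 0, 0, 0],
    [0, 0, -0.14, 0, 0, 0],
    [0, 0, -0.18, 0, 0, 0],
    [0, 0, -0.2, 0, 0, 0],
    [0, 0, -0.2, 0, 0, 0]
  ]
}}

```text
time_s: 4.92
ee_pos: [0.6109, 0.1282, 0.1322]
ee_rot: [-180.0, -0.2, 0.0]
wrist_force: [-0.5, 0.1, -1.2]
grip_width: 0.0669
grasp_force: 20.0
```

```bash
python3 - <<'E'
from h import *
im=get_image("side");cv2.imwrite("pics/s1.png",cv2.resize(im["image"][100:300,120:320,::-1],None,fx=3,fy=3))
E
```

```text
(no output)
```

View pics/s1.png

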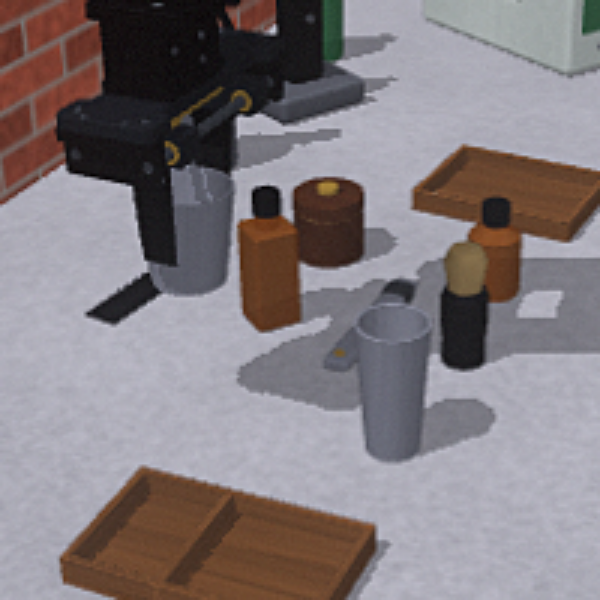

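The cup is held level, clear of the tall bottle and beaker.

Call:
{"method": "send_rows", "body": {
  "deltas": [
    [-0.02, -0.023, 0, 0, 0, 0],
    [-0.06, -0.07, 0, 0, 0, 0],
    [-0.11, -0.126, 0, 0, 0, 0],
    [-0.16, -0.183, 0, 0, 0, 0],
    [-0.21, -0.24, 0, 0, 0, 0],
    [-0.245, -0.28, 0, 0, 0, 0],
    [-0.26, -0.297, 0, 0, 0, 0],
    [-0.266, -0.304, 0, 0, 0, 0],
    [-0.266, -0.304, 0, 0, 0, 0]
  ]
}}

```text
time_s: 5.72
ee_pos: [0.4765, 0.2805, 0.129]
ee_rot: [180.0, 0.1, 0.1]
wrist_force: [0.1, -0.4, -1.3]
grip_width: 0.0669
grasp_force: 20.0
```

Call:
{"method": "send_rows", "body": {
  "deltas": [
    [0, 0, 0.02, 0, 0, 0],
    [0, 0, 0.06, 0, 0, 0],
    [0, 0, 0.1, 0, 0, 0],
    [0, 0, 0.14, 0, 0, 0],
    [0, 0, 0.165, 0, 0, 0],
    [0, 0, 0.175, 0, 0, 0],
    [0, 0, 0.182, 0, 0, 0],
    [0, 0, 0.186, 0, 0, 0],
    [0, 0, 0.188, 0, 0, 0],
    [0, 0, 0.188, 0, 0, 0]
  ]
}}

```text
time_s: 6.55
ee_pos: [0.4775, 0.28, 0.0359]
ee_rot: [-180.0, -0.0, -0.0]
wrist_force: [0.1, 0.4, -1.5]
grip_width: 0.0669
grasp_force: 20.0
```

Call:
{"method": "send_rows", "body": {
  "deltas": [
    [0, 0, 0.002, 0, 0, 0],
    [0, 0, 0.004, 0, 0, 0],
    [0, 0, 0.004, 0, 0, 0]
  ]
}}

```text
time_s: 6.8
ee_pos: [0.4779, 0.2806, 0.0351]
ee_rot: [-179.9, -0.2, 0.0]
wrist_force: [-1.2, 0.2, 9.3]
grip_width: 0.0669
grasp_force: 20.0
```

Call:
{"method": "send_rows", "body": {
  "deltas": [
    [0, 0, 0, 0, 0, 0],
    [0, 0, 0, 0, 0, 0],
    [0, 0, 0, 0, 0, 0],
    [0, 0, 0, 0, 0, 0],
    [0, 0, 0, 0, 0, 0]
  ],
  "claw": 0
}}

```text
time_s: 7.22
ee_pos: [0.4771, 0.2801, 0.0336]
ee_rot: [180.0, 0.0, 0.0]
wrist_force: [-0.1, 0.4, -0.1]
grip_width: 0.0926
grasp_force: 0.0
```

Call:
{"method": "send_rows", "body": {
  "deltas": [
    [0, 0, -0.02, 0, 0, 0],
    [0, 0, -0.06, 0, 0, 0],
    [0, 0, -0.12, 0, 0, 0],
    [0, 0, -0.2, 0, 0, 0],
    [0, 0, -0.28, 0, 0, 0],
    [0, 0, -0.34, 0, 0, 0],
    [0, 0, -0.36, 0, 0, 0],
    [0, 0, -0.36, 0, 0, 0],
    [0, 0, -0.36, 0, 0, 0]
  ]
}}

```text
time_s: 7.97
ee_pos: [0.4767, 0.28, 0.2134]
ee_rot: [180.0, -0.0, 0.0]
wrist_force: [1.0, -0.5, -0.1]
grip_width: 0.095
grasp_force: 0.0
```

Call:
{"method": "send_rows", "body": {
  "deltas": [
    [0, 0.06, 0, 0, 0, 0],
    [-0.016, 0.12, 0, 0, 0, 0],
    [-0.032, 0.2, 0, 0, 0, 0],
    [-0.032, 0.27, 0, 0, 0, 0],
    [-0.032, 0.315, 0, 0, 0, 0],
    [-0.032, 0.315, 0, 0, 0, 0],
    [-0.032, 0.315, 0, 0, 0, 0]
  ]
}}

```text
time_s: 8.55
ee_pos: [0.4606, 0.1218, 0.2122]
ee_rot: [180.0, 0.2, -0.1]
wrist_force: [-0.7, 0.4, -0.4]
grip_width: 0.0951
grasp_force: 0.0
```

```bash
python3 - <<'E'
from h import *
from scipy.optimize import least_squares
s=sense();print(s["time_s"],s["ee_pos"])
for c,off in(("side",.001),("top",.0025)):
    im=get_image(c);P=cloud(im).reshape(-1,3);z=P[:,2]-off
    if c=="side":cv2.imwrite("pics/s2.png",cv2.resize(im["image"][150:350,120:320,::-1],None,fx=3,fy=3))
    q=P[(np.hypot(P[:,0]-.477,P[:,1]-.282)<.043)&(z>.068)&(z<.09)]
    if len(q): print(c,len(q),"mid",(q.min(0)+q.max(0))/2,q.max(0)-q.min(0),np.percentile(q[:,2],95))
E
```

```text
8.55 [0.46059233 0.12175487 0.21217601]
side 327 mid [0.47704625 0.2823727  0.0734967 ] [0.06784869 0.06767384 0.0089292 ] 0.07666994314321122
top 5 mid [0.48400912 0.31297335 0.07438344] [0.01378797 0.00303468 0.00279062] 0.07567832647840858
```

View pics/s2.png

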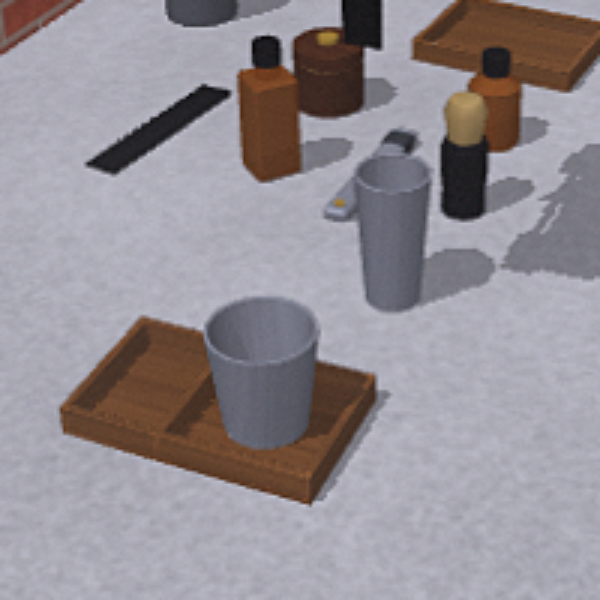

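The cup stands upright in the larger compartment, rim centred near pixel (262,330) in the crop. Next, the beaker.

Call:
{"method": "send_rows", "body": {
  "deltas": [
    [0, 0, 0.06, 0, 0, 0],
    [0, 0, 0.12, 0, 0, 0],
    [0, 0, 0.18, 0, 0, 0],
    [0, 0, 0.23, 0, 0, 0],
    [0, 0, 0.265, 0, 0, 0],
    [0, 0, 0.28, 0, 0, 0],
    [0, 0, 0.286, 0, 0, 0],
    [0, 0, 0.286, 0, 0, 0]
  ]
}}

```text
time_s: 9.32
ee_pos: [0.461, 0.1232, 0.0703]
ee_rot: [180.0, 0.1, 0.1]
wrist_force: [0.1, 0.1, 0.2]
grip_width: 0.0952
grasp_force: 0.0
```

Call:
{"method": "send_rows", "body": {
  "deltas": [
    [0, 0, 0, 0, 0, 0],
    [0, 0, 0, 0, 0, 0],
    [0, 0, 0, 0, 0, 0],
    [0, 0, 0, 0, 0, 0],
    [0, 0, 0, 0, 0, 0],
    [0, 0, 0, 0, 0, 0],
    [0, 0, 0, 0, 0, 0],
    [0, 0, 0, 0, 0, 0],
    [0, 0, 0, 0, 0, 0],
    [0, 0, 0, 0, 0, 0]
  ],
  "claw": 1,
  "newtons": 15
}}

```text
time_s: 10.15
ee_pos: [0.4612, 0.1227, 0.0707]
ee_rot: [180.0, -0.0, -0.0]
wrist_force: [-0.3, 0.9, 2.3]
grip_width: 0.0505
grasp_force: 15.0
```

Call:
{"method": "send_rows", "body": {
  "deltas": [
    [0, 0, -0.01, 0, 0, 0],
    [0, 0, -0.03, 0, 0, 0],
    [0, 0, -0.07, 0, 0, 0],
    [0, 0, -0.12, 0, 0, 0],
    [0, 0, -0.17, 0, 0, 0],
    [0, 0, -0.21, 0, 0, 0],
    [0, 0, -0.23, 0, 0, 0],
    [0, 0, -0.24, 0, 0, 0],
    [0, 0, -0.24, 0, 0, 0]
  ]
}}

```text
time_s: 10.9
ee_pos: [0.4612, 0.1226, 0.1915]
ee_rot: [-180.0, -0.1, 0.0]
wrist_force: [0.9, -0.0, -1.0]
grip_width: 0.051
grasp_force: 15.0
```

Call:
{"method": "send_rows", "body": {
  "deltas": [
    [0.002, -0.02, 0, 0, 0, 0],
    [0.008, -0.06, 0, 0, 0, 0],
    [0.016, -0.12, 0, 0, 0, 0],
    [0.024, -0.18, 0, 0, 0, 0],
    [0.03, -0.24, 0, 0, 0, 0],
    [0.034, -0.29, 0, 0, 0, 0],
    [0.034, -0.31, 0, 0, 0, 0],
    [0.034, -0.316, 0, 0, 0, 0],
    [0.034, -0.316, 0, 0, 0, 0],
    [0.034, -0.316, 0, 0, 0, 0]
  ]
}}

```text
time_s: 11.73
ee_pos: [0.4777, 0.2799, 0.1901]
ee_rot: [180.0, 0.1, -0.0]
wrist_force: [0.4, 0.1, -1.1]
grip_width: 0.0508
grasp_force: 15.0
```

```bash
python3 - <<'E'
from h import *
from scipy.optimize import least_squares
im=get_image("side");P=cloud(im).reshape(-1,3);z=P[:,2]-.001
cv2.imwrite("pics/s3.png",cv2.resize(im["image"][150:350,120:320,::-1],None,fx=3,fy=3))
# fit cone circle per object from visible outer surface: radius linear in height
def fit(z0,z1,r0,base):
    q=P[(np.hypot(P[:,0]-.477,P[:,1]-.282)<.045)&(z>z0)&(z<z1)]; 
    return len(q),np.round(least_squares(lambda v:np.hypot(q[:,0]-v[0],q[:,1]-v[1])-r0(q[:,2]-.001-base),[.477,.282],loss='soft_l1',f_scale=.001).x,4)
print("cup",fit(.03,.068,lambda h:.026+.008*h/.07,.005))
for b in(.118,.121,.124):print("beaker",fit(.122,.175,lambda h:.019+.007*h/.1,b))
for lo in np.arange(.1,.14,.004):
    print(round(lo,3),((np.hypot(P[:,0]-.477,P[:,1]-.282)<.03)&(z>lo)&(z<lo+.004)).sum(),end=' ')
print(sense()["ee_pos"])
E
```

```text
cup (979, array([0.4771, 0.2828]))
beaker (643, array([0.4777, 0.2811]))
beaker (643, array([0.4776, 0.2813]))
beaker (643, array([0.4775, 0.2816]))
0.1 0 0.104 0 0.108 0 0.112 0 0.116 7 0.12 46 0.124 40 0.128 45 0.132 44 0.136 43 0.14 51 [0.47789994 0.27967753 0.19030576]
```

View pics/s3.png

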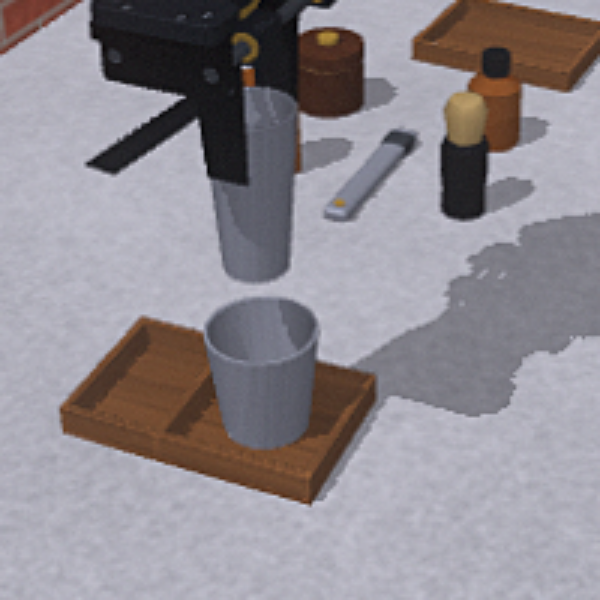

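The beaker hangs vertical over the cup, with only about 1.5 mm of y offset. I'm lowering it.

Call:
{"method": "send_rows", "body": {
  "deltas": [
    [-0.001, -0.003, 0, 0, 0, 0],
    [-0.001, -0.003, 0.03, 0, 0, 0],
    [-0.001, -0.003, 0.06, 0, 0, 0],
    [-0.001, -0.003, 0.09, 0, 0, 0],
    [-0.001, -0.003, 0.12, 0, 0, 0],
    [-0.001, -0.003, 0.15, 0, 0, 0],
    [-0.001, -0.003, 0.175, 0, 0, 0],
    [-0.001, -0.003, 0.195, 0, 0, 0],
    [-0.001, -0.003, 0.21, 0, 0, 0],
    [-0.001, -0.003, 0.21, 0, 0, 0]
  ]
}}

```text
time_s: 12.62
ee_pos: [0.4773, 0.2816, 0.0845]
ee_rot: [180.0, 0.1, -0.0]
wrist_force: [0.5, 0.2, -1.0]
grip_width: 0.0507
grasp_force: 15.0
```

Call:
{"method": "send_rows", "body": {
  "deltas": [
    [0, 0, 0.002, 0, 0, 0],
    [0, 0, 0.004, 0, 0, 0],
    [0, 0, 0.004, 0, 0, 0]
  ]
}}

```text
time_s: 12.87
ee_pos: [0.4778, 0.2822, 0.0841]
ee_rot: [-180.0, -0.0, 0.0]
wrist_force: [-0.6, 0.1, -2.1]
grip_width: 0.0509
grasp_force: 15.0
```

Call:
{"method": "send_rows", "body": {
  "deltas": [
    [0, 0, 0.002, 0, 0, 0],
    [0, 0, 0.004, 0, 0, 0],
    [0, 0, 0.004, 0, 0, 0]
  ]
}}

```text
time_s: 13.12
ee_pos: [0.4776, 0.2822, 0.0817]
ee_rot: [180.0, -0.0, 0.0]
wrist_force: [0.5, -0.9, -0.8]
grip_width: 0.0507
grasp_force: 15.0
```

Call:
{"method": "send_rows", "body": {
  "deltas": [
    [0, 0, 0.002, 0, 0, 0],
    [0, 0, 0.003, 0, 0, 0],
    [0, 0, 0.003, 0, 0, 0]
  ]
}}

```text
time_s: 13.37
ee_pos: [0.478, 0.2824, 0.0806]
ee_rot: [-180.0, -0.1, 0.0]
wrist_force: [-0.7, 0.7, 4.1]
grip_width: 0.0509
grasp_force: 15.0
```

Call:
{"method": "send_rows", "body": {
  "deltas": [
    [0, 0, 0, 0, 0, 0],
    [0, 0, 0, 0, 0, 0],
    [0, 0, 0, 0, 0, 0],
    [0, 0, 0, 0, 0, 0],
    [0, 0, 0, 0, 0, 0],
    [0, 0, 0, 0, 0, 0]
  ],
  "claw": 0
}}

```text
time_s: 13.87
ee_pos: [0.4775, 0.2821, 0.08]
ee_rot: [180.0, 0.0, -0.0]
wrist_force: [-0.4, 0.1, 0.4]
grip_width: 0.0856
grasp_force: 0.0
```

Call:
{"method": "send_rows", "body": {
  "deltas": [
    [0, 0, -0.02, 0, 0, 0],
    [0, 0, -0.06, 0, 0, 0],
    [0, 0, -0.12, 0, 0, 0],
    [0, 0, -0.19, 0, 0, 0],
    [0, 0, -0.25, 0, 0, 0],
    [0, 0, -0.27, 0, 0, 0],
    [0, 0, -0.27, 0, 0, 0]
  ]
}}

```text
time_s: 14.45
ee_pos: [0.4784, 0.2825, 0.2183]
ee_rot: [-179.9, -0.3, 0.0]
wrist_force: [-0.1, 0.0, 0.4]
grip_width: 0.0953
grasp_force: 0.0
```

Call:
{"method": "send_rows", "body": {
  "deltas": [
    [-0.004, 0.05, 0, 0, 0, 0],
    [-0.01, 0.12, 0, 0, 0, 0],
    [-0.015, 0.19, 0, 0, 0, 0],
    [-0.02, 0.26, 0, 0, 0, 0],
    [-0.025, 0.33, 0, 0, 0, 0],
    [-0.03, 0.4, 0, 0, 0, 0],
    [-0.035, 0.47, 0, 0, 0, 0],
    [-0.04, 0.53, 0, 0, 0, 0],
    [-0.04, 0.567, 0, 0, 0, 0],
    [-0.04, 0.567, 0, 0, 0, 0]
  ]
}}

```text
time_s: 15.28
ee_pos: [0.4569, -0.004, 0.214]
ee_rot: [180.0, 0.1, -0.2]
wrist_force: [0.2, 0.5, 0.2]
grip_width: 0.095
grasp_force: 0.0
```

```bash
python3 - <<'E'
from h import *
im=get_image("side");P=cloud(im).reshape(-1,3);z=P[:,2]-.001
cv2.imwrite("pics/s4.png",cv2.resize(im["image"][120:350,120:350,::-1],None,fx=2.5,fy=2.5))
q=P[(np.hypot(P[:,0]-.477,P[:,1]-.282)<.04)&(z>.103)]
print("beaker rim",(q.min(0)+q.max(0))/2,np.ptp(q,0),np.percentile(q[:,2],98))
print(sense()["ee_pos"])
E
```

```text
beaker rim [0.47685403 0.28516245 0.10804277] [0.05055822 0.05240086 0.0079913 ] 0.11149041397435938
[ 0.45703075 -0.00261729  0.21405362]
```

View pics/s4.png

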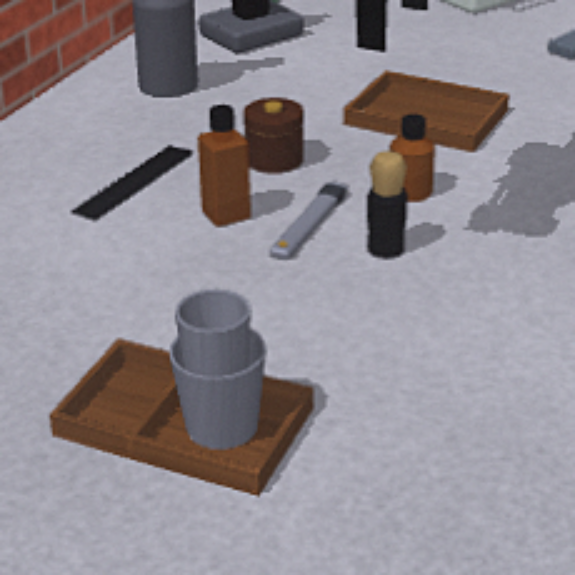

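The beaker is seated: its rim is at 0.1105 m, as it must be, at about (213,305) in the crop. Now the brush.

Call:
{"method": "send_rows", "body": {
  "deltas": [
    [0, -0.004, 0.05, 0, 0, 0],
    [0, -0.004, 0.11, 0, 0, 0],
    [0, -0.004, 0.18, 0, 0, 0],
    [0, -0.004, 0.25, 0, 0, 0],
    [0, -0.004, 0.31, 0, 0, 0],
    [0, -0.004, 0.35, 0, 0, 0],
    [0, -0.004, 0.364, 0, 0, 0],
    [0, -0.004, 0.367, 0, 0, 0],
    [0, -0.004, 0.367, 0, 0, 0]
  ]
}}

```text
time_s: 16.08
ee_pos: [0.4575, 0.0012, 0.0316]
ee_rot: [-180.0, 0.0, 0.0]
wrist_force: [-0.4, 0.2, 0.8]
grip_width: 0.0948
grasp_force: 0.0
```

Call:
{"method": "send_rows", "body": {
  "deltas": [
    [0, 0, 0, 0, 0, 0],
    [0, 0, 0, 0, 0, 0],
    [0, 0, 0, 0, 0, 0],
    [0, 0, 0, 0, 0, 0],
    [0, 0, 0, 0, 0, 0],
    [0, 0, 0, 0, 0, 0],
    [0, 0, 0, 0, 0, 0],
    [0, 0, 0, 0, 0, 0],
    [0, 0, 0, 0, 0, 0],
    [0, 0, 0, 0, 0, 0]
  ],
  "claw": 1,
  "newtons": 20
}}

```text
time_s: 16.92
ee_pos: [0.4576, 0.0006, 0.0316]
ee_rot: [180.0, 0.0, 0.0]
wrist_force: [-0.1, 1.7, -0.6]
grip_width: 0.0355
grasp_force: 20.0
```

Call:
{"method": "send_rows", "body": {
  "deltas": [
    [0, 0, 0, 0, 0, 0],
    [0, 0, 0, 0, 0, 0],
    [0, 0, -0.01, 0, 0, 0],
    [0, 0, -0.03, 0, 0, 0],
    [0, 0, -0.07, 0, 0, 0],
    [0, 0, -0.12, 0, 0, 0],
    [0, 0, -0.18, 0, 0, 0],
    [0, 0, -0.23, 0, 0, 0],
    [0, 0, -0.25, 0, 0, 0],
    [0, 0, -0.25, 0, 0, 0]
  ]
}}

```text
time_s: 17.75
ee_pos: [0.4584, 0.0006, 0.1591]
ee_rot: [180.0, -0.3, 0.0]
wrist_force: [0.4, 0.1, -0.7]
grip_width: 0.0352
grasp_force: 20.0
```

Call:
{"method": "send_rows", "body": {
  "deltas": [
    [0.02, -0.03, 0, 0, 0, 0],
    [0.06, -0.07, 0, 0, 0, 0],
    [0.1, -0.12, 0, 0, 0, 0],
    [0.14, -0.18, 0, 0, 0, 0],
    [0.18, -0.24, 0, 0, 0, 0],
    [0.206, -0.31, 0, 0, 0, 0],
    [0.206, -0.38, 0, 0, 0, 0],
    [0.206, -0.45, 0, 0, 0, 0],
    [0.206, -0.51, 0, 0, 0, 0],
    [0.206, -0.545, 0, 0, 0, 0]
  ]
}}

```text
time_s: 18.58
ee_pos: [0.5597, 0.276, 0.155]
ee_rot: [180.0, 0.1, 0.1]
wrist_force: [-0.8, -0.5, -1.1]
grip_width: 0.0354
grasp_force: 20.0
```

Call:
{"method": "send_rows", "body": {
  "deltas": [
    [0, -0.015, 0, 0, 0, 0],
    [0, -0.022, 0, 0, 0, 0],
    [0, -0.022, 0.04, 0, 0, 0],
    [0, -0.022, 0.09, 0, 0, 0],
    [0, -0.022, 0.14, 0, 0, 0],
    [0, -0.022, 0.18, 0, 0, 0],
    [0, -0.022, 0.21, 0, 0, 0],
    [0, -0.022, 0.225, 0, 0, 0],
    [0, -0.022, 0.233, 0, 0, 0],
    [0, -0.022, 0.233, 0, 0, 0]
  ]
}}

```text
time_s: 19.42
ee_pos: [0.5606, 0.2833, 0.0396]
ee_rot: [180.0, 0.1, -0.0]
wrist_force: [0.0, 0.5, -0.7]
grip_width: 0.0356
grasp_force: 20.0
```

Call:
{"method": "send_rows", "body": {
  "deltas": [
    [0, 0, 0.002, 0, 0, 0],
    [0, 0, 0.004, 0, 0, 0],
    [0, 0, 0.004, 0, 0, 0]
  ]
}}

```text
time_s: 19.67
ee_pos: [0.5609, 0.2842, 0.0388]
ee_rot: [-180.0, -0.1, -0.0]
wrist_force: [0.4, -0.2, -1.3]
grip_width: 0.0353
grasp_force: 20.0
```

Call:
{"method": "send_rows", "body": {
  "deltas": [
    [0, 0, 0.001, 0, 0, 0],
    [0, 0, 0.002, 0, 0, 0],
    [0, 0, 0.002, 0, 0, 0]
  ]
}}

```text
time_s: 19.92
ee_pos: [0.5606, 0.2842, 0.0373]
ee_rot: [180.0, -0.0, 0.0]
wrist_force: [-0.1, 0.8, -1.4]
grip_width: 0.0356
grasp_force: 20.0
```

Call:
{"method": "send_rows", "body": {
  "deltas": [
    [0, 0, 0.001, 0, 0, 0],
    [0, 0, 0.002, 0, 0, 0],
    [0, 0, 0.002, 0, 0, 0]
  ]
}}

```text
time_s: 20.17
ee_pos: [0.5608, 0.2842, 0.0365]
ee_rot: [-180.0, -0.0, 0.0]
wrist_force: [-1.0, -0.3, 4.4]
grip_width: 0.0351
grasp_force: 20.0
```

Call:
{"method": "send_rows", "body": {
  "deltas": [
    [0, 0, 0, 0, 0, 0],
    [0, 0, 0, 0, 0, 0],
    [0, 0, 0, 0, 0, 0],
    [0, 0, 0, 0, 0, 0],
    [0, 0, 0, 0, 0, 0],
    [0, 0, 0, 0, 0, 0],
    [0, 0, 0, 0, 0, 0]
  ],
  "claw": 0
}}

```text
time_s: 20.75
ee_pos: [0.5606, 0.2841, 0.036]
ee_rot: [180.0, 0.0, 0.0]
wrist_force: [-0.4, -0.2, 0.2]
grip_width: 0.0761
grasp_force: 0.0
```

Call:
{"method": "send_rows", "body": {
  "deltas": [
    [0, 0, -0.02, 0, 0, 0],
    [0, 0, -0.06, 0, 0, 0],
    [0, 0, -0.12, 0, 0, 0],
    [0, 0, -0.19, 0, 0, 0],
    [0, 0, -0.26, 0, 0, 0],
    [0, 0, -0.32, 0, 0, 0],
    [0, 0, -0.35, 0, 0, 0],
    [0, 0, -0.356, 0, 0, 0],
    [0, 0, -0.356, 0, 0, 0]
  ]
}}

```text
time_s: 21.5
ee_pos: [0.5606, 0.2842, 0.2153]
ee_rot: [-180.0, -0.1, 0.0]
wrist_force: [0.1, 0.1, -1.0]
grip_width: 0.0954
grasp_force: 0.0
```

Call:
{"method": "send_rows", "body": {
  "deltas": [
    [-0.01, 0.05, 0, 0, 0, 0],
    [-0.03, 0.12, 0, 0, 0, 0],
    [-0.05, 0.19, 0, 0, 0, 0],
    [-0.07, 0.26, 0, 0, 0, 0],
    [-0.09, 0.33, 0, 0, 0, 0],
    [-0.11, 0.4, 0, 0, 0, 0],
    [-0.13, 0.47, 0, 0, 0, 0],
    [-0.15, 0.54, 0, 0, 0, 0],
    [-0.165, 0.61, 0, 0, 0, 0],
    [-0.176, 0.67, 0, 0, 0, 0]
  ]
}}

```text
time_s: 22.33
ee_pos: [0.471, -0.0525, 0.2128]
ee_rot: [-180.0, 0.1, -0.0]
wrist_force: [0.8, 0.5, -1.0]
grip_width: 0.0952
grasp_force: 0.0
```

Call:
{"method": "send_rows", "body": {
  "deltas": [
    [0, 0.06, 0, 0, 0, 0],
    [0, 0.1, 0, 0, 0, 0],
    [0, 0.121, 0, 0, 0, 0],
    [0, 0.121, 0, 0, 0, 0],
    [0, 0.121, 0, 0, 0, 0]
  ]
}}

```text
time_s: 22.75
ee_pos: [0.4722, -0.111, 0.2133]
ee_rot: [-180.0, 0.1, -0.0]
wrist_force: [-0.3, 0.3, -0.1]
grip_width: 0.0953
grasp_force: 0.0
```

```bash
python3 - <<'E'
from h import *
im=get_image("side");cv2.imwrite("pics/s5.png",cv2.resize(im["image"][120:350,120:350,::-1],None,fx=2.5,fy=2.5))
print(sense()["ee_pos"])
E
```

```text
[ 0.47230751 -0.11047487  0.2135068 ]
```

View pics/s5.png

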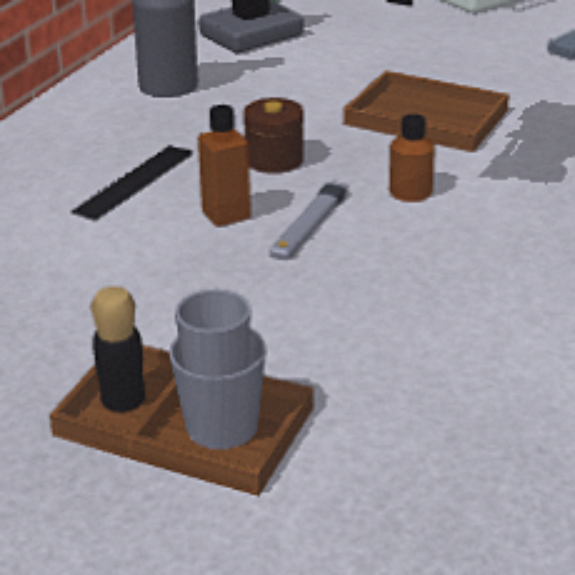

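The first kit stands upright: the brush is at (118,350) in the crop, in the small compartment, and the cup and beaker are undisturbed. Next, the short bottle.

Call:
{"method": "send_rows", "body": {
  "deltas": [
    [0, 0, 0.05, 0, 0, 0],
    [0, 0, 0.11, 0, 0, 0],
    [0, 0, 0.18, 0, 0, 0],
    [0, 0, 0.25, 0, 0, 0],
    [0, 0, 0.31, 0, 0, 0],
    [0, 0, 0.36, 0, 0, 0],
    [0, 0, 0.378, 0, 0, 0],
    [0, 0, 0.383, 0, 0, 0],
    [0, 0, 0.383, 0, 0, 0]
  ]
}}

```text
time_s: 23.55
ee_pos: [0.4727, -0.1107, 0.0228]
ee_rot: [-180.0, 0.0, 0.1]
wrist_force: [0.4, 0.3, -0.6]
grip_width: 0.0948
grasp_force: 0.0
```

Call:
{"method": "send_rows", "body": {
  "deltas": [
    [0, 0, 0, 0, 0, 0],
    [0, 0, 0, 0, 0, 0],
    [0, 0, 0, 0, 0, 0],
    [0, 0, 0, 0, 0, 0],
    [0, 0, 0, 0, 0, 0],
    [0, 0, 0, 0, 0, 0],
    [0, 0, 0, 0, 0, 0],
    [0, 0, 0, 0, 0, 0],
    [0, 0, 0, 0, 0, 0],
    [0, 0, 0, 0, 0, 0]
  ],
  "claw": 1,
  "newtons": 20
}}

```text
time_s: 24.38
ee_pos: [0.4726, -0.1114, 0.0226]
ee_rot: [180.0, -0.0, 0.0]
wrist_force: [-0.1, -0.7, 1.1]
grip_width: 0.0437
grasp_force: 20.0
```

Call:
{"method": "send_rows", "body": {
  "deltas": [
    [0, 0, 0, 0, 0, 0],
    [0, 0, -0.01, 0, 0, 0],
    [0, 0, -0.03, 0, 0, 0],
    [0, 0, -0.07, 0, 0, 0],
    [0, 0, -0.12, 0, 0, 0],
    [0, 0, -0.17, 0, 0, 0],
    [0, 0, -0.19, 0, 0, 0],
    [0, 0, -0.2, 0, 0, 0],
    [0, 0, -0.2, 0, 0, 0]
  ]
}}

```text
time_s: 25.13
ee_pos: [0.4729, -0.1114, 0.124]
ee_rot: [179.9, -0.1, 0.0]
wrist_force: [-0.2, 0.8, -1.5]
grip_width: 0.0435
grasp_force: 20.0
```

Call:
{"method": "send_rows", "body": {
  "deltas": [
    [0, 0.02, 0, 0, 0, 0],
    [0.004, 0.07, 0, 0, 0, 0],
    [0.008, 0.13, 0, 0, 0, 0],
    [0.011, 0.19, 0, 0, 0, 0],
    [0.011, 0.25, 0, 0, 0, 0],
    [0.011, 0.3, 0, 0, 0, 0],
    [0.011, 0.325, 0, 0, 0, 0],
    [0.011, 0.33, 0, 0, 0, 0],
    [0.011, 0.33, 0, 0, 0, 0]
  ]
}}

```text
time_s: 25.88
ee_pos: [0.4775, -0.2766, 0.1217]
ee_rot: [-179.9, 0.1, -0.1]
wrist_force: [-0.5, 0.7, -0.5]
grip_width: 0.0435
grasp_force: 20.0
```

Call:
{"method": "send_rows", "body": {
  "deltas": [
    [0, 0, 0.02, 0, 0, 0],
    [0, 0, 0.06, 0, 0, 0],
    [0, 0, 0.1, 0, 0, 0],
    [0, 0, 0.14, 0, 0, 0],
    [0, 0, 0.165, 0, 0, 0],
    [0, 0, 0.178, 0, 0, 0],
    [0, 0, 0.184, 0, 0, 0],
    [0, 0, 0.184, 0, 0, 0]
  ]
}}

```text
time_s: 26.55
ee_pos: [0.4781, -0.2755, 0.0302]
ee_rot: [-180.0, 0.0, 0.1]
wrist_force: [0.2, 0.8, -1.3]
grip_width: 0.0436
grasp_force: 20.0
```

Call:
{"method": "send_rows", "body": {
  "deltas": [
    [0, 0, 0.001, 0, 0, 0],
    [0, 0, 0.003, 0, 0, 0],
    [0, 0, 0.003, 0, 0, 0]
  ]
}}

```text
time_s: 26.8
ee_pos: [0.4783, -0.2764, 0.0297]
ee_rot: [180.0, -0.1, 0.0]
wrist_force: [0.2, -0.4, -1.1]
grip_width: 0.0434
grasp_force: 20.0
```

Call:
{"method": "send_rows", "body": {
  "deltas": [
    [0, 0, 0.001, 0, 0, 0],
    [0, 0, 0.003, 0, 0, 0],
    [0, 0, 0.003, 0, 0, 0]
  ]
}}

```text
time_s: 27.05
ee_pos: [0.4781, -0.2764, 0.0277]
ee_rot: [180.0, -0.0, -0.0]
wrist_force: [0.5, 0.7, -1.2]
grip_width: 0.0435
grasp_force: 20.0
```

Call:
{"method": "send_rows", "body": {
  "deltas": [
    [0, 0, 0.001, 0, 0, 0],
    [0, 0, 0.002, 0, 0, 0],
    [0, 0, 0.002, 0, 0, 0]
  ]
}}

```text
time_s: 27.3
ee_pos: [0.4781, -0.2764, 0.0276]
ee_rot: [180.0, -0.0, -0.0]
wrist_force: [-2.8, 2.1, 11.6]
grip_width: 0.0436
grasp_force: 20.0
```

Call:
{"method": "send_rows", "body": {
  "deltas": [
    [0, 0, 0, 0, 0, 0],
    [0, 0, 0, 0, 0, 0],
    [0, 0, 0, 0, 0, 0],
    [0, 0, 0, 0, 0, 0],
    [0, 0, 0, 0, 0, 0],
    [0, 0, 0, 0, 0, 0],
    [0, 0, 0, 0, 0, 0]
  ],
  "claw": 0
}}

```text
time_s: 27.88
ee_pos: [0.4781, -0.2764, 0.0265]
ee_rot: [180.0, 0.0, 0.0]
wrist_force: [0.5, 0.7, -0.2]
grip_width: 0.0848
grasp_force: 0.0
```

Call:
{"method": "send_rows", "body": {
  "deltas": [
    [0, 0, -0.02, 0, 0, 0],
    [0, 0, -0.06, 0, 0, 0],
    [0, 0, -0.12, 0, 0, 0],
    [0, 0, -0.19, 0, 0, 0],
    [0, 0, -0.26, 0, 0, 0],
    [0, 0, -0.32, 0, 0, 0],
    [0, 0, -0.37, 0, 0, 0],
    [0, 0, -0.376, 0, 0, 0],
    [0, 0, -0.376, 0, 0, 0]
  ]
}}

```text
time_s: 28.63
ee_pos: [0.4784, -0.2765, 0.2167]
ee_rot: [179.9, -0.2, 0.0]
wrist_force: [1.1, 1.1, -0.8]
grip_width: 0.0949
grasp_force: 0.0
```

Call:
{"method": "send_rows", "body": {
  "deltas": [
    [0.02, -0.02, 0, 0, 0, -0.01],
    [0.05, -0.05, 0, 0, 0, -0.025],
    [0.08, -0.09, 0, 0, 0, -0.04],
    [0.11, -0.13, 0, 0, 0, -0.055],
    [0.15, -0.17, 0, 0, 0, -0.07],
    [0.19, -0.21, 0, 0, 0, -0.085],
    [0.23, -0.25, 0, 0, 0, -0.1],
    [0.26, -0.29, 0, 0, 0, -0.115],
    [0.28, -0.31, 0, 0, 0, -0.12],
    [0.289, -0.318, 0, 0, 0, -0.125]
  ]
}}

```text
time_s: 29.47
ee_pos: [0.6231, -0.1158, 0.2133]
ee_rot: [-179.9, 0.1, 45.1]
wrist_force: [0.3, 0.0, -0.2]
grip_width: 0.0951
grasp_force: 0.0
```

Call:
{"method": "send_rows", "body": {
  "deltas": [
    [0, 0, 0, 0, 0, -0.015],
    [0, 0, 0, 0, 0, -0.03],
    [0, 0, 0, 0, 0, -0.05],
    [0, 0, 0, 0, 0, -0.065],
    [0, 0, 0, 0, 0, -0.08],
    [0, 0, 0, 0, 0, -0.1],
    [0, 0, 0, 0, 0, -0.115],
    [0, 0, 0, 0, 0, -0.125],
    [0, 0, 0, 0, 0, -0.125],
    [0, 0, 0, 0, 0, -0.125]
  ]
}}

```text
time_s: 30.3
ee_pos: [0.6221, -0.1181, 0.2142]
ee_rot: [-180.0, -0.0, 89.8]
wrist_force: [0.0, -1.1, -0.3]
grip_width: 0.0954
grasp_force: 0.0
```

```bash
python3 - <<'E'
from h import *
im=get_image("side");cv2.imwrite("pics/s6.png",cv2.resize(im["image"][100:260,180:360,::-1],None,fx=3,fy=3))
print(sense()["ee_pos"],sense()["ee_rot"])
E
```

```text
[ 0.62221502 -0.1179705   0.21432292] [-1.79968262e+02  3.45708864e-06  8.97891882e+01]
```

View pics/s6.png

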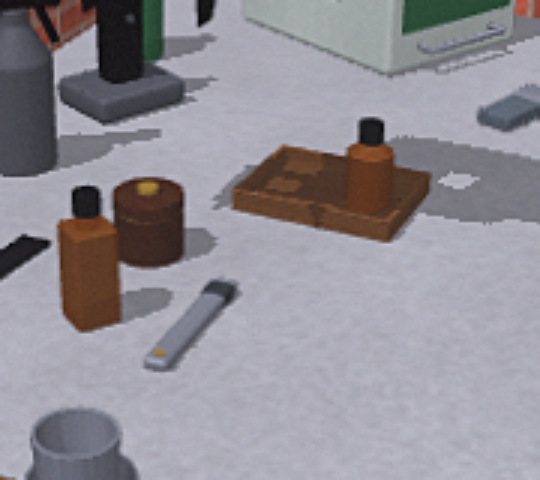

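The short bottle stands upright in the plain tray at (371,170) in the crop, clear of the walls. Now the jar.

Call:
{"method": "send_rows", "body": {
  "deltas": [
    [0, 0, 0.05, 0, 0, 0],
    [0, 0, 0.11, 0, 0, 0],
    [0, 0, 0.18, 0, 0, 0],
    [0, 0, 0.25, 0, 0, 0],
    [0, 0, 0.31, 0, 0, 0],
    [0, 0, 0.35, 0, 0, 0],
    [0, 0, 0.363, 0, 0, 0],
    [0, 0, 0.367, 0, 0, 0],
    [0, 0, 0.367, 0, 0, 0]
  ]
}}

```text
time_s: 31.1
ee_pos: [0.6228, -0.1176, 0.0316]
ee_rot: [180.0, 0.0, 89.9]
wrist_force: [0.4, 0.1, 0.7]
grip_width: 0.0953
grasp_force: 0.0
```

Call:
{"method": "send_rows", "body": {
  "deltas": [
    [0, 0, 0, 0, 0, 0],
    [0, 0, 0, 0, 0, 0],
    [0, 0, 0, 0, 0, 0],
    [0, 0, 0, 0, 0, 0],
    [0, 0, 0, 0, 0, 0],
    [0, 0, 0, 0, 0, 0],
    [0, 0, 0, 0, 0, 0],
    [0, 0, 0, 0, 0, 0],
    [0, 0, 0, 0, 0, 0]
  ],
  "claw": 1,
  "newtons": 25
}}

```text
time_s: 31.85
ee_pos: [0.6228, -0.1174, 0.0315]
ee_rot: [180.0, 0.0, 90.0]
wrist_force: [-0.0, 0.7, 5.2]
grip_width: 0.0617
grasp_force: 25.0
```

Call:
{"method": "send_rows", "body": {
  "deltas": [
    [0, 0, -0.01, 0, 0, 0],
    [0, 0, -0.03, 0, 0, 0],
    [0, 0, -0.07, 0, 0, 0],
    [0, 0, -0.12, 0, 0, 0],
    [0, 0, -0.17, 0, 0, 0],
    [0, 0, -0.21, 0, 0, 0],
    [0, 0, -0.22, 0, 0, 0],
    [0, 0, -0.22, 0, 0, 0]
  ]
}}

```text
time_s: 32.52
ee_pos: [0.623, -0.1175, 0.1428]
ee_rot: [179.8, 0.0, 90.0]
wrist_force: [0.0, -0.3, -1.8]
grip_width: 0.0613
grasp_force: 25.0
```

Call:
{"method": "send_rows", "body": {
  "deltas": [
    [-0.02, -0.01, 0, 0, 0, 0.01],
    [-0.06, -0.03, 0, 0, 0, 0.025],
    [-0.1, -0.05, 0, 0, 0, 0.04],
    [-0.15, -0.07, 0, 0, 0, 0.055],
    [-0.2, -0.09, 0, 0, 0, 0.07],
    [-0.24, -0.11, 0, 0, 0, 0.085],
    [-0.28, -0.13, 0, 0, 0, 0.1],
    [-0.31, -0.145, 0, 0, 0, 0.115],
    [-0.325, -0.151, 0, 0, 0, 0.12],
    [-0.325, -0.151, 0, 0, 0, 0.125]
  ]
}}

```text
time_s: 33.35
ee_pos: [0.546, -0.281, 0.1398]
ee_rot: [-179.9, 0.0, 44.9]
wrist_force: [-0.0, 1.0, -1.3]
grip_width: 0.0615
grasp_force: 25.0
```

Call:
{"method": "send_rows", "body": {
  "deltas": [
    [0, 0, 0, 0, 0, 0.015],
    [0, 0, 0, 0, 0, 0.03],
    [0, 0, 0, 0, 0, 0.05],
    [0, 0, 0, 0, 0, 0.065],
    [0, 0, 0, 0, 0, 0.08],
    [0, 0, 0, 0, 0, 0.1],
    [0, 0, 0, 0, 0, 0.115],
    [0, 0, 0, 0, 0, 0.125],
    [0, 0, 0, 0, 0, 0.125],
    [0, 0, 0, 0, 0, 0.125]
  ]
}}

```text
time_s: 34.18
ee_pos: [0.547, -0.2793, 0.1403]
ee_rot: [-180.0, 0.1, 0.2]
wrist_force: [-0.1, -0.3, -1.6]
grip_width: 0.0616
grasp_force: 25.0
```

Call:
{"method": "send_rows", "body": {
  "deltas": [
    [0, 0, 0.02, 0, 0, 0],
    [0, 0, 0.06, 0, 0, 0],
    [0, 0, 0.1, 0, 0, 0],
    [0, 0, 0.14, 0, 0, 0],
    [0, 0, 0.175, 0, 0, 0],
    [0, 0, 0.195, 0, 0, 0],
    [0, 0, 0.202, 0, 0, 0],
    [0, 0, 0.202, 0, 0, 0]
  ]
}}

```text
time_s: 34.85
ee_pos: [0.5468, -0.2796, 0.0392]
ee_rot: [-180.0, 0.1, 0.1]
wrist_force: [0.0, 0.1, -0.3]
grip_width: 0.0616
grasp_force: 25.0
```

Call:
{"method": "send_rows", "body": {
  "deltas": [
    [0, 0, 0.001, 0, 0, 0],
    [0, 0, 0.003, 0, 0, 0],
    [0, 0, 0.003, 0, 0, 0]
  ]
}}

```text
time_s: 35.1
ee_pos: [0.5474, -0.28, 0.0394]
ee_rot: [180.0, -0.1, 0.0]
wrist_force: [0.7, -0.4, -1.4]
grip_width: 0.0612
grasp_force: 25.0
```

Call:
{"method": "send_rows", "body": {
  "deltas": [
    [0, 0, 0.001, 0, 0, 0],
    [0, 0, 0.003, 0, 0, 0],
    [0, 0, 0.003, 0, 0, 0]
  ]
}}

```text
time_s: 35.35
ee_pos: [0.5471, -0.2799, 0.0373]
ee_rot: [180.0, -0.0, 0.0]
wrist_force: [-1.0, -0.0, -1.3]
grip_width: 0.0613
grasp_force: 25.0
```

Call:
{"method": "send_rows", "body": {
  "deltas": [
    [0, 0, 0.001, 0, 0, 0],
    [0, 0, 0.002, 0, 0, 0],
    [0, 0, 0.002, 0, 0, 0]
  ]
}}

```text
time_s: 35.6
ee_pos: [0.5472, -0.2799, 0.0365]
ee_rot: [180.0, -0.0, 0.0]
wrist_force: [-1.4, 1.2, 3.6]
grip_width: 0.0615
grasp_force: 25.0
```

Call:
{"method": "send_rows", "body": {
  "deltas": [
    [0, 0, 0, 0, 0, 0],
    [0, 0, 0, 0, 0, 0],
    [0, 0, 0, 0, 0, 0],
    [0, 0, 0, 0, 0, 0],
    [0, 0, 0, 0, 0, 0],
    [0, 0, 0, 0, 0, 0]
  ],
  "claw": 0
}}

```text
time_s: 36.1
ee_pos: [0.5471, -0.2799, 0.0361]
ee_rot: [180.0, 0.0, 0.0]
wrist_force: [0.9, 0.2, 0.2]
grip_width: 0.0932
grasp_force: 0.0
```

Call:
{"method": "send_rows", "body": {
  "deltas": [
    [0, 0, -0.02, 0, 0, 0],
    [0, 0, -0.06, 0, 0, 0],
    [0, 0, -0.12, 0, 0, 0],
    [0, 0, -0.19, 0, 0, 0],
    [0, 0, -0.26, 0, 0, 0],
    [0, 0, -0.32, 0, 0, 0],
    [0, 0, -0.37, 0, 0, 0],
    [0, 0, -0.42, 0, 0, 0],
    [0, 0, -0.44, 0, 0, 0],
    [0, 0, -0.44, 0, 0, 0]
  ]
}}

```text
time_s: 36.93
ee_pos: [0.5476, -0.2802, 0.2589]
ee_rot: [179.9, -0.2, 0.0]
wrist_force: [0.3, -0.3, -0.3]
grip_width: 0.095
grasp_force: 0.0
```

Call:
{"method": "send_rows", "body": {
  "deltas": [
    [0, 0, 0, 0, 0, 0],
    [0, 0, 0, 0, 0, 0],
    [0, 0, 0, 0, 0, 0]
  ]
}}

```text
time_s: 37.18
ee_pos: [0.5467, -0.2796, 0.2544]
ee_rot: [-179.9, 0.1, -0.0]
wrist_force: [0.4, 1.0, 0.3]
grip_width: 0.0948
grasp_force: 0.0
```

```bash
python3 - <<'E'
from h import *
im=get_image("side");cv2.imwrite("pics/s7.png",cv2.resize(im["image"][110:350,110:350,::-1],None,fx=2.5,fy=2.5))
print(sense()["ee_pos"],sense()["wrist_force"])
E
```

```text
[ 0.54678177 -0.27966126  0.25459839] [-0.44258101  0.15196513  0.92541322]
```

View pics/s7.png

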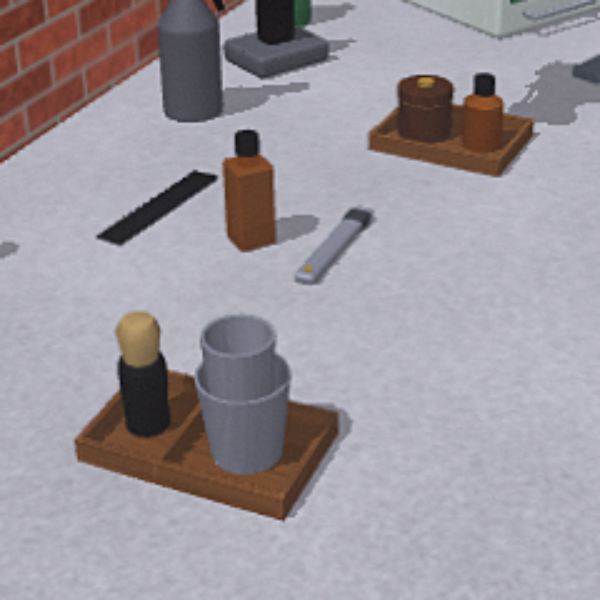

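Both kits are complete and upright: brush (143,375) and cup with beaker (245,390) in the divided tray, jar (425,108) and short bottle (483,112) in the plain tray. The tall bottle and razor were not touched.

```bash
python3 -c "
from workcell import *
print(sign_off())"
```

```text
the job is handed in; nothing more can be done
None
```

Both shaving kits are made up as asked and the job is handed in at about 37 s: everything stands upright in its tray, with the tall bottle and razor left where they were.

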